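# Seat a ukulele rim in the gluing corner

## Robot

A 7-joint arm with a two-finger parallel gripper is mounted at the origin on the work surface. World frame = base frame: x ahead of the robot, y to its left, z up, the work surface at z = 0. Lengths are in m, angles in rad, forces in N, time in s.
With the tool pointing down it reaches from about 0.4 to 0.85 m from the base axis. Payload 4.5 kg.
Tool frame: the origin (TCP) lies where the fingers leave the gripper's body, on its centre line; the fingertips stand 64 mm ahead of it and the grasp point (between the pads) lies 45 mm ahead of it; z points along the fingers, y is the line along which they close (so a half turn about z gives the same grasp; the last joint's range is limited). The gripper opens to 88 mm and grips with 3 to 60 N. Pads are 18 mm wide; open, the fingers measure 123 mm over their backs; the gripper's body (75 mm by 187 mm) begins 45 mm behind the grasp point.
Start: joints at [-1.078, 0.689, -0.195, 1.565, 0.157, 0.902, -0.215], TCP at [0.277, 0.56, 0.303] pointing down, gripper open.
Joint ranges: [-3.01, 3.01], [-0.46, 2.08], [-1.47, 1.51], [0.13, 2.56], [-1, 4.14], [0.04, 2.09], [-2.66, 2.66]. Speed limits (rad/s): [2.57, 2.57, 3.14, 3.14, 3.14, 3.14, 3.14].

## Interface

Orientations are given as a rotation vector (axis times angle).
In Python, from workcell import manip gives the robot as it stands. The module is installed in compiled form; this text tells all that it offers.
- The arm moves only by the shell command python3 -m inch 'ROWS'. ROWS is JSON, a list of rows, each an object of numbers: "x", "y", "z": the shift along the tool's x, y, z scaled (see below); "spin": the turn about the tool's z scaled (see below); "jaw": the opening, from 0 (shut) to 1 (fully open). In form: [{"x": .., "y": .., "z": .., "spin": .., "jaw": ..}, ...]. A call has 1 to 5 rows; each row is the pose to reach, as a shift and turn from the pose commanded when the call began, along the tool's axes at that moment; what a row does not reach only later rows make up. The controller multiplies each number of a shift by 250 mm and each number of a turn by 30 degrees. A row lasts 1/12 s, in which the tool goes at most 41.7 mm and 7.16 degrees, less where a joint would pass 70% of its speed; a pose out of reach is approached as far as the arm can. A call with a number of a shift or a turn outside -1 to 1 is refused whole. A call with a gripper value outside its range is refused whole. The fingers move at their own pace and stop on an object; the grip force is fixed at half the most. Time passes only in rows, so rows that repeat a pose let the fingers close. It gives the time, the measured TCP pose, the force, the opening and the grip force at its end, in the units of the state.
- manip.get_state(): the state, without advancing time (a new reading comes with each control period).
- manip.snapshot(name): name is "side" or "top"; returns a dict with "image" (420x560x3 uint8, blue, green, red), "depth" (420x560 float32, m along the optical axis (not along the pixel's ray), 0 where there is no reading), "K" (3x3 intrinsics, pixels), "origin" and "orientation" of the camera in the world. Camera axes: x right, y down, z forward; pixel columns grow to the right and rows downward; lengths in m; the calibration is good to about 2 mm. A picture is of the moment at which its call begins.
- manip.close_job(): hands the job in; it is judged then, once.
Trained networks look in a picture, given as the dict that the camera call returned (one of the last four; its "shot" number tells which), for a name from the list of things; names that differ only in an ending like _2 or _b are one class to them, and where a whole thing is asked for, a point or a joint stands for the part that bears it (a point fixed in the world has none). Each returns a list of dicts, best first, with "confidence" (0 to 1); they miss things now and then, are a little off and sometimes report something else, mostly with a low value. They report only what shows in the picture. A call takes as long as a camera call. They do not tell look-alikes from the thing itself.
- manip.recognise(label, picture): "bbox" ([left, top, width, height] in pixels, round what is visible of it).
- manip.trace(label, picture): "mask" (420x560 bool, what is visible of it) and "bbox" ([left, top, width, height] in pixels, round what is visible of it).
- manip.mark_of(label, picture): "xy" ([column, row] in pixels: a listed point, or the origin of a listed thing).
The state is a dict: "clock": time; "q": joint angles; "qvel": joint speeds; "joint_torque": joint torques, N m; "eef_pos": TCP position; "orientation": TCP orientation; "force": force on the tool from outside, world axes, zero at the start; "ft_torque": the same for the moment, N m; "grip_width": finger opening in m; "grip_force": force on a finger pad.
Only numpy, scipy, OpenCV 4.12 (cv2) and the standard library are available. Lean on these libraries where they do the work, as an engineer would, in place of code of your own. Each camera call takes 0.05 s, during which the arm holds its last target. There are 200 camera calls.

## Task

The thin, unglued ukulele rim lies loose on the work board. Without lifting it, slide it gently home into the corner formed by the long fence and the screwed-down wooden end stop (at the left or the right end today), so that both its round bouts touch the fence and its end touches the stop; only then slide the loose aluminium block along the board up against the rim's free end to keep it there. The rim cracks easily: never let more than about 15 N bear on it from the robot or the block, and leave the other things on the bench alone.

Things in the scene. Friction and masses are not known exactly. Their poses are not given: they have to be found in the camera images.
- board: waxed plywood work board fixed on the bench, 250 (x) x 520 (y) x 18 mm thick; origin under its centre, x away from the robot at yaw 0. A wooden fence, 25 mm thick and 30 mm high above the board, runs the full length of its far edge; the fence's inner face, square to x, is the plane x = +90 mm in this frame.
- stop: end stop: wooden block 100 (x) x 40 (y) x 30 mm high with two dark screw heads on top, screwed to the board across the fence near its left or its right end; origin under its centre, axes parallel to the board's. Its face towards the rim is 20 mm from its origin along y.
- keeper: loose plain aluminium block 80 (x) x 50 (y) x 50 mm high, about 0.54 kg, standing on the board near the other end from the stop, its long side across the board; origin under its centre. Its face towards the rim is 25 mm from its origin along y.
- shell: ukulele rim: dark wooden sides of a small ukulele, no top or back: a figure-eight ring 224 mm long (its y), 50 mm high, walls 5 mm, open inside but for a small wood block at each end, 0.22 kg, lying flat on the board. Origin at board level in the middle of the concave waist (outer half width 43 mm at y = 0, fillet radius 30 mm). The wide bout is always towards -y (robot's right).
- lower_bout (a point): centre of the wide bout's circle (outer radius 68 mm), at the top rim level, 50 mm above the board; 66 mm to -y of the rim's origin. The wide end lies 68 mm beyond it. The bout touches a flat face when this point is 68 mm from it.
- upper_bout (a point): centre of the narrow bout's circle (outer radius 52 mm), at the top rim level; 38 mm to +y of the rim's origin. The bout touches a flat face when this point is 52 mm from it.
- glue: bystander: yellow glue bottle, 60 mm wide, 150 mm tall, standing; origin under its centre
- plane: bystander: small hand plane, 160 x 50 x 70 mm; origin under its centre
- cup: bystander: white cup, 76 mm wide, 90 mm tall; origin under its centre
- offcut: bystander: wood offcut 150 x 60 x 32 mm; origin under its centre
Mind the look-alikes: they are no part of the job. Of the things that look like the keeper, the middle-sized one is meant.

How it is judged:
By the outcome, as a careful person would: the job done as asked, in the order asked, and still so for the second after the job is handed in, with the robot touching nothing.
It also fails if it takes over 72 s, if anything falls off the work surface, if the arm or the gripper's body presses on something with over 40 N, if the wrist force passes 120 N, or if a joint passes its speed limit or range.

## Working session

There is one attempt and no reset: what is moved stays moved. The work goes in short steps, Python scripts to look and compute and a shell command to move; the robot and the scene stay as the last step left them, time stands still between calls to the robot, and variables do not carry over. Pictures are saved under pics/ and viewed, at most 10 in all, crops included, and the job is handed in when it is done.

```bash
mkdir -p pics; cat > h.py <<'E'
import numpy as np, cv2
from scipy.spatial.transform import Rotation as R
from workcell import manip
def rot(o):
    o=np.array(o,float)
    return o if o.shape==(3,3) else (R.from_rotvec(o).as_matrix() if o.size==3 else R.from_quat(o).as_matrix())
def world(p):  # per-pixel world points
    K=np.array(p["K"]);d=p["depth"];v,u=np.mgrid[:d.shape[0],:d.shape[1]]
    c=np.stack([(u-K[0,2])/K[0,0]*d,(v-K[1,2])/K[1,1]*d,d],-1)
    return c@rot(p["orientation"]).T+np.array(p["origin"])
def atz(p,xy,z):
    K=np.array(p["K"]);r=rot(p["orientation"])@np.array([(xy[0]-K[0,2])/K[0,0],(xy[1]-K[1,2])/K[1,1],1])
    o=np.array(p["origin"]);return o+r*(z-o[2])/r[2]
E
python3 - <<'E'
from h import *
s=manip.get_state();print({k:np.round(v,3) for k,v in s.items()})
for n in("top","side"):
    p=manip.snapshot(n);cv2.imwrite(f"pics/{n}0.png",p["image"]);print(n,np.round(p["origin"],3),np.round(p["orientation"],3),np.array(p["K"])[0])
    for l in("board","stop","keeper","shell","lower_bout","upper_bout"):
        for m in manip.mark_of(l,p)[:4]:
            print(l,np.round(m["xy"]),round(m["confidence"],2), np.round(atz(p,m["xy"],.068 if "bout" in l else (0 if l=="board" else .018)),3))
    for m in manip.recognise("keeper",p): print(m)
E
```

```text
{'clock': np.float64(0.0), 'q': array([-1.078,  0.69 , -0.194,  1.566,  0.157,  0.902, -0.215]), 'qvel': array([ 0.   , -0.001, -0.   ,  0.001, -0.   , -0.001, -0.001]), 'joint_torque': array([ 0.0000e+00, -5.2757e+01, -1.2670e+00, -1.5343e+01, -5.3000e-02,
        7.0000e-03,  0.0000e+00]), 'eef_pos': array([0.277, 0.56 , 0.302]), 'orientation': array([-7.140e-01, -3.059e+00,  3.000e-03]), 'force': array([-0.446,  0.372, -0.696]), 'ft_torque': array([-0.05 ,  0.033,  0.017]), 'grip_force': np.float64(0.0), 'grip_width': np.float64(0.088)}
top [ 0.374 -0.003  1.198] [-2.177  2.121 -0.157] [378.9302457    0.         284.67570334]
board [290. 195.] 0.9 [ 0.601 -0.022  0.   ]
stop [230. 178.] 0.88 [0.646 0.171 0.018]
stop [274. 190.] 0.49 [0.613 0.029 0.018]
stop [411. 270.] 0.32 [ 0.372 -0.399  0.018]
stop [361. 199.] 0.26 [ 0.592 -0.246  0.018]
keeper [406. 162.] 0.89 [ 0.716 -0.392  0.018]
keeper [359. 198.] 0.83 [ 0.593 -0.24   0.018]
shell [285. 201.] 0.62 [ 0.578 -0.006  0.018]
lower_bout [306. 204.] 0.87 [ 0.561 -0.07   0.068]
lower_bout [286. 200.] 0.63 [ 0.572 -0.007  0.068]
lo
[... 246 characters left out ...]
, 'confidence': 0.69}
side [0.287 1.283 1.151] [-0.239  2.769 -1.312] [527.28346524   0.         283.00009238]
board [258. 226.] 0.6 [ 0.589 -0.025  0.   ]
stop [221. 259.] 0.73 [0.664 0.169 0.018]
keeper [267. 179.] 0.73 [ 0.606 -0.268  0.018]
keeper [289. 170.] 0.65 [ 0.536 -0.343  0.018]
keeper [240. 159.] 0.6 [ 0.735 -0.38   0.018]
keeper [256. 222.] 0.52 [ 0.597 -0.023  0.018]
shell [255. 224.] 0.63 [ 0.597 -0.01   0.018]
lower_bout [266. 204.] 0.72 [ 0.568 -0.062  0.068]
upper_bout [250. 220.] 0.77 [0.604 0.028 0.068]
{'bbox': [225.0, 136.8, 35.1, 32.5], 'confidence': 0.94}
{'bbox': [256.4, 163.9, 29.0, 23.8], 'confidence': 0.86}
{'bbox': [280.5, 157.7, 15.2, 16.6], 'confidence': 0.56}
```

```bash
python3 - <<'E'
import cv2
im=cv2.imread("pics/top0.png");cv2.imwrite("pics/top0c.png",cv2.resize(im[90:340,160:480],None,fx=2.4,fy=2.4,interpolation=cv2.INTER_CUBIC))
E
```

```text
(no output)
```

View pics/top0c.png

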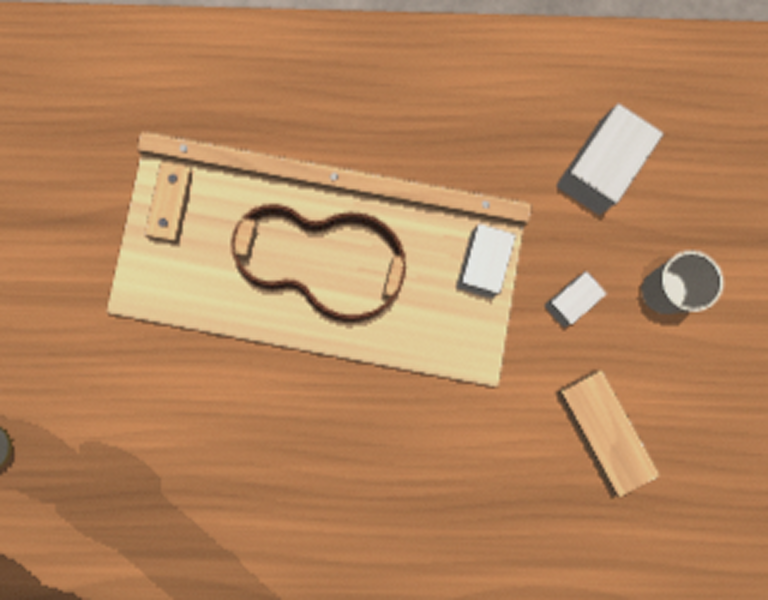

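View pics/side0.png

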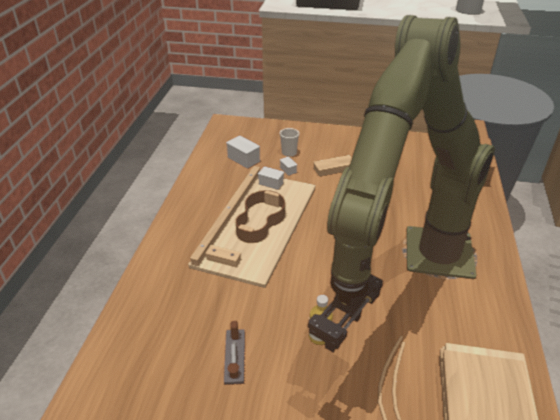

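The stop is at the left end of the board (crop 170,200). The narrow end of the rim faces it. The keeper is the middle-sized block at the right end (crop 488,260), and the other two blocks are off the board. Next I'll measure all of this in the board frame.

```bash
cat >> h.py <<'E'
from scipy.optimize import least_squares
def fit_board(p):
    W=world(p);reg=(np.abs(W[...,1])<.42)&(W[...,0]>.35)&(W[...,0]<.85)
    def pts(a,b): return W[reg&(W[...,2]>a)&(W[...,2]<b)]
    b=pts(.012,.024)[:,:2]
    return W,reg,pts
def toB(B,q): c,s=np.cos(B[2]),np.sin(B[2]);d=np.asarray(q)[...,:2]-B[:2];return np.stack([c*d[...,0]+s*d[...,1],-s*d[...,0]+c*d[...,1]],-1)
def toW(B,q): c,s=np.cos(B[2]),np.sin(B[2]);q=np.asarray(q);return np.stack([B[0]+c*q[...,0]-s*q[...,1],B[1]+s*q[...,0]+c*q[...,1]],-1)
def ring(q,P): # wall-centre distance of points q to figure-eight with lower centre P[:2], yaw P[2]
    c,s=np.cos(P[2]),np.sin(P[2]);d=q-P[:2];x=np.abs(c*d[:,0]+s*d[:,1]);y=-s*d[:,0]+c*d[:,1]-66
    lo=np.hypot(x,y+66)-68;up=np.hypot(x,y-38)-52;fi=30-np.hypot(x-73,y)
    w=(y<=0)
    infil=(x<73)&(np.arctan2(y,73-x)>-np.arctan2(66,73))&(np.arctan2(y,73-x)<np.arctan2(38,73))
    return np.where(infil,fi,np.where(w,lo,up))+2.5
E
python3 - <<'E'
from h import *
p=manip.snapshot("top");W=world(p)
for l in("board","stop","keeper","shell"):
    for m in manip.trace(l,p)[:3]:
        M=m["mask"];q=W[M];q=q[(q[:,2]>-.01)]
        z=np.percentile(q[:,2],[5,50,95]);t=q[q[:,2]>z[2]-.006] if l!="board" else q[(q[:,2]>.01)&(q[:,2]<.024)]
        r=cv2.minAreaRect((t[:,:2]*1000).astype(np.float32))
        print(l,round(m["confidence"],2),M.sum(),np.round(z,3),np.round(t[:,:2].mean(0)*1000,1),r)
# fence
q=W[(W[...,2]>.040)&(W[...,2]<.056)&(W[...,0]>.5)&(W[...,0]<.8)&(abs(W[...,1])<.35)]
print(len(q));np.save("f.npy",q)
r=cv2.minAreaRect((q[:,:2]*1000).astype(np.float32));print(r)
Rm=rot(manip.get_state()["orientation"]);print(np.round(Rm,3))
E
```

```text
board 0.82 11059 [0.014 0.018 0.048] [568.  -23.8] ((592.7157592773438, -27.60308837890625), (520.2863159179688, 250.92617797851562), 80.6541519165039)
stop 0.68 484 [0.02  0.047 0.051] [654.  170.5] ((654.7764892578125, 170.19898986816406), (40.3641357421875, 98.2878189086914), 80.3585205078125)
keeper 0.61 964 [0.024 0.07  0.074] [ 723.7 -401.2] ((555.409912109375, -238.94215393066406), (84.67112731933594, 590.1070556640625), 45.722171783447266)
keeper 0.6 544 [0.018 0.067 0.071] [ 583.8 -239. ] ((483.53350830078125, -150.8502960205078), (75.39383697509766, 361.1290588378906), 48.329219818115234)
keeper 0.5 299 [0.007 0.038 0.042] [ 541.  -358.9] ((455.7668151855469, -202.7827911376953), (46.231544494628906, 430.1320495605469), 28.426145553588867)
shell 0.66 871 [0.017 0.063 0.07 ] [581.5 -29.9] ((537.42578125, -47.67164611816406), (274.02056884765625, 200.55723571777344), 20.821474075317383)
1960
((616.2192993164062, -67.21240234375), (575.6054077148438, 220.2781982421875), 85.76056671142578)
[[-0.897  0.443  0.   ]
 [ 0.443  0.897  0.   ]
 [ 0.     0.    -1.   ]]
```

```bash
cat >> h.py <<'E'
def rect(q,w,h,x0): # fit rectangle (w along x,h along y) to top-surface points: match soft edges via median of extremes
    def res(P):
        d=toB(P,q);return np.concatenate([np.maximum(abs(d[:,0])-w/2,0),np.maximum(abs(d[:,1])-h/2,0)])
    return least_squares(res,x0,loss="soft_l1",f_scale=1,x_scale=[1,1,.02]).x
def measure(p,B,verbose=1):
    W=world(p)*[1000,1000,1000];X=toB(B,W);z=W[...,2]
    o={}
    f=X[(z>43)&(z<54)&(abs(X[...,1])<240)&(X[...,0]>82)&(X[...,0]<125)]
    ys=np.arange(-230,140,20);e=np.array([(y,np.percentile(f[abs(f[:,1]-y)<10,0],4),np.percentile(f[abs(f[:,1]-y)<10,0],96)) for y in ys])
    o["fence_mid"]=np.polyfit(e[:,0],(e[:,1]+e[:,2])/2,1);o["fence_w"]=np.median(e[:,2]-e[:,1])
    s=X[(z>42)&(z<54)&(X[...,1]>150)&(X[...,0]<84)&(X[...,1]<260)&(X[...,0]>-60)]
    o["stop_y"]=np.percentile(s[:,1],[3,97]);o["stop_x"]=np.percentile(s[:,0],[3,50])
    k=X[(z>64)&(z<74)&(X[...,1]<-150-0)&(X[...,1]>-260)&(abs(X[...,0])<88)] if 0 else None
    m=[t for t in manip.trace("keeper",p)]
    for t in m:
        k=X[t["mask"]&(z>62)&(z<75)&(abs(X[...,0])<125)&(abs(X[...,1])<260)]
        if len(k)>150:
            r=cv2.minAreaRect(k.astype(np.float32));o["keeper"]=(r,len(k));break
    q=X[(z>60)&(z<75)&(X[...,0]<89)&(X[...,0]>-110)&(X[...,1]<200)&(X[...,1]>-185)]
    if "keeper" in o: q=q[np.abs(q-np.array(o["keeper"][0][0])).max(1)>48]
    best=None
    for a in (-.3,-.1,.1,.3,.5):
        c=(q.max(0)+q.min(0))/2;x0=[c[0]-44*np.sin(-a)*-1*-1,c[1]-44*np.cos(a),a]
        r=least_squares(lambda P:ring(q,P),x0,loss="soft_l1",f_scale=2,x_scale=[1,1,.02])
        if best is None or r.cost<best.cost:best=r
    P=best.x;o["low"]=P[:2];o["up"]=P[:2]+104*np.array([-np.sin(P[2]),np.cos(P[2])]);o["shyaw"]=np.degrees(P[2]);o["rms"]=np.sqrt(np.mean(np.minimum(abs(ring(q,P)),8)**2));o["n"]=len(q)
    return o
B0=np.array([592.7,-27.6,np.radians(-9.35)])
E
python3 - <<'E'
from h import *
for n in("top","side"):
    p=manip.snapshot(n);print(n)
    for k,v in measure(p,B0).items(): print(k,v)
    for l in("lower_bout","upper_bout"):
        for m in manip.mark_of(l,p)[:1]: print(l,toB(B0,atz(p,m["xy"],.068)*1000))
E
```

```text
top
fence_mid [-1.16728616e-03  1.01809170e+02]
fence_w 22.7735207575774
stop_y [186.33894764 224.13329375]
stop_x [-17.78232339  28.97145281]
keeper (((29.18398666381836, -212.03585815429688), (48.436832427978516, 80.19788360595703), 83.99443054199219), 402)
low [-11.86954181 -44.14321137]
up [-4.90303628 59.62319842]
shyaw -3.8408699302337417
rms 4.104929711170157
n 520
lower_bout [-20.21693336 -52.49421447]
upper_bout [-4.13978836 61.28487795]
side
fence_mid [5.35749347e-05 1.00866646e+02]
fence_w 23.588742934262342
stop_y [185.55733406 225.98352166]
stop_x [-18.4143282   28.49644822]
low [-12.21003024 -44.20746424]
up [-5.21571889 59.55707502]
shyaw -3.8562233607462497
rms 4.405865598606335
n 466
lower_bout [ -5.78877561 -54.71130456]
upper_bout [-6.64822446 60.51761732]
```

```bash
cat >> h.py <<'E'
def go(bx,by,z,rel,B=B0):
    """inch units from the present pose to board point (mm), tcp z mm, tool y at rel deg from board y"""
    s=manip.get_state();Rm=rot(s["orientation"]);t=np.append(toW(B,[bx,by]),z)-np.array(s["eef_pos"])*1000
    a=np.degrees(np.arctan2(Rm[1,1],Rm[0,1]));d=(90+np.degrees(B[2])+rel-a+90)%180-90
    print("xyz",np.round(Rm.T@t/250,3),"spin",round(-d/30,3))
def st():
    s=manip.get_state();e=np.array(s["eef_pos"])*1000;Rm=rot(s["orientation"])
    print("t",round(float(s["clock"]),2),"B",np.round(toB(B0,e),1),"z",round(e[2],1),"rel",round(np.degrees(np.arctan2(Rm[1,1],Rm[0,1]))-90-np.degrees(B0[2]),1),"FB",np.round(toB([0,0,B0[2]],np.array(s["force"])),2),"Fz",round(float(s["force"][2]),2),"w",np.round(s["grip_width"],3))
E
python3 -c "
from h import *
st();go(-95,26,250,-8.85)"
```

```text
t 1.45 B [-407.2  528.8] z 302.8 rel -16.9 FB [ 0.9  -0.36] Fz 0.07 w 0.088
xyz [-1.781 -1.56   0.211] spin -0.27
```

```bash
R='[{"x":-0.6,"y":-0.52,"z":0,"spin":0,"jaw":0}]'; 
python3 -m inch '[{"x":-0.12,"y":-0.1,"z":0,"spin":0,"jaw":0},{"x":-0.24,"y":-0.21,"z":0,"spin":0,"jaw":0},{"x":-0.36,"y":-0.31,"z":0,"spin":0,"jaw":0},{"x":-0.48,"y":-0.42,"z":0,"spin":0,"jaw":0},{"x":-0.6,"y":-0.52,"z":0,"spin":0,"jaw":0}]'
python3 -m inch '[{"x":-0.12,"y":-0.1,"z":0,"spin":0,"jaw":0},{"x":-0.24,"y":-0.21,"z":0,"spin":0,"jaw":0},{"x":-0.36,"y":-0.31,"z":0,"spin":0,"jaw":0},{"x":-0.48,"y":-0.42,"z":0,"spin":0,"jaw":0},{"x":-0.6,"y":-0.52,"z":0,"spin":0,"jaw":0}]'
python3 -m inch '[{"x":-0.12,"y":-0.1,"z":0.05,"spin":0,"jaw":0},{"x":-0.24,"y":-0.21,"z":0.1,"spin":0,"jaw":0},{"x":-0.36,"y":-0.31,"z":0.15,"spin":-0.1,"jaw":0},{"x":-0.48,"y":-0.42,"z":0.2,"spin":-0.2,"jaw":0},{"x":-0.58,"y":-0.52,"z":0.2,"spin":-0.27,"jaw":0}]'
python3 -c "
from h import *
st();go(-95,26,250,-8.85);go(-95,26,92,-8.85)"
```

```text
clock: 1.87
eef_pos: [0.354, 0.3754, 0.3028]
orientation: [0.714, 3.059, -0.0]
force: [0.2, -0.3, 0.2]
grip_width: 0.057
grip_force: 0.0
clock: 2.28
eef_pos: [0.431, 0.1924, 0.303]
orientation: [0.714, 3.059, 0.0]
force: [0.4, 0.3, 0.4]
grip_width: 0.0235
grip_force: 0.0
clock: 2.7
eef_pos: [0.5031, 0.0111, 0.251]
orientation: [-0.494, -3.1, 0.001]
force: [1.3, -0.5, -0.2]
grip_width: 0.0004
grip_force: 0.0
t 2.7 B [-94.7  23.6] z 251.0 rel -8.7 FB [ 1.31 -0.25] Fz -0.19 w 0.0
xyz [0.003 0.009 0.004] spin 0.004
xyz [0.001 0.01  0.636] spin 0.004
```

```bash
python3 -m inch '[{"x":0,"y":0.005,"z":0.16,"spin":0,"jaw":0},{"x":0,"y":0.01,"z":0.32,"spin":0,"jaw":0},{"x":0,"y":0.01,"z":0.48,"spin":0,"jaw":0},{"x":0,"y":0.01,"z":0.6,"spin":0,"jaw":0},{"x":0,"y":0.01,"z":0.636,"spin":0,"jaw":0}]' | tail -3
python3 -m inch '[{"x":-0.02,"y":0.003,"z":0,"spin":0,"jaw":0},{"x":-0.04,"y":0.006,"z":0,"spin":0,"jaw":0},{"x":-0.055,"y":0.008,"z":0,"spin":0,"jaw":0},{"x":-0.07,"y":0.011,"z":0,"spin":0,"jaw":0},{"x":-0.08,"y":0.012,"z":0,"spin":0,"jaw":0}]' | tail -3
python3 -c "
from h import *
st();p=manip.snapshot('top');cv2.imwrite('pics/a.png',cv2.resize(p['image'][120:270,190:400],None,fx=3.5,fy=3.5));m=measure(p,B0);print(m['low'],m['up'],m['shyaw'])"
```

```text
force: [-0.4, -0.0, 0.3]
grip_width: 0.0005
grip_force: 0.0
force: [-0.5, -0.7, -0.5]
grip_width: 0.0004
grip_force: 0.0
t 3.53 B [-72.8  28.6] z 95.4 rel -8.9 FB [-0.34 -0.78] Fz -0.5 w 0.0
[-10.92200192 -42.65497624] [-5.37874673 61.19718947] -3.0553433022298746
```

View pics/a.png

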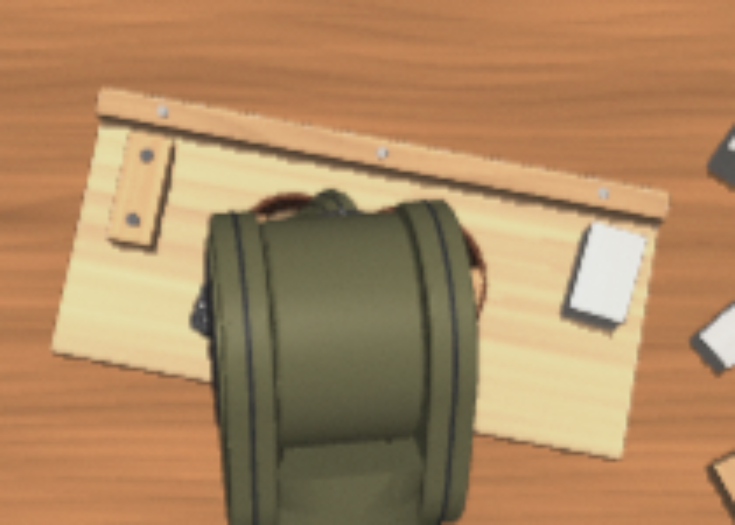

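```bash
for i in 1; do python3 -m inch '[{"x":-0.01,"y":0.0015,"z":0.003,"spin":0,"jaw":0},{"x":-0.02,"y":0.003,"z":0.006,"spin":0,"jaw":0},{"x":-0.03,"y":0.0045,"z":0.009,"spin":0,"jaw":0},{"x":-0.04,"y":0.006,"z":0.012,"spin":0,"jaw":0},{"x":-0.05,"y":0.0075,"z":0.012,"spin":0,"jaw":0}]' | sed -n 4p
python3 -m inch '[{"x":-0.01,"y":0.0015,"z":0,"spin":0,"jaw":0},{"x":-0.02,"y":0.003,"z":0,"spin":0,"jaw":0},{"x":-0.03,"y":0.0045,"z":0,"spin":0,"jaw":0},{"x":-0.04,"y":0.006,"z":0,"spin":0,"jaw":0},{"x":-0.05,"y":0.0075,"z":0,"spin":0,"jaw":0}]' | sed -n 4p; done
python3 -c "
from h import *
st();p=manip.snapshot('side');cv2.imwrite('pics/b.png',cv2.resize(p['image'][150:290,180:330],None,fx=4,fy=4));m=measure(p,B0);print(m['low'],m['up'],m['shyaw'],m['rms'],m['n'])"
```

```text
force: [0.3, 1.2, -0.7]
force: [-0.4, 0.5, -0.2]
t 4.47 B [-49.1  28.4] z 90.7 rel -8.8 FB [-0.46  0.44] Fz -0.21 w 0.0
[ -2.27979135 -48.87279766] [ 9.13592629 54.49877189] -6.301856405855511 4.6520543467027995 246
```

View pics/b.png

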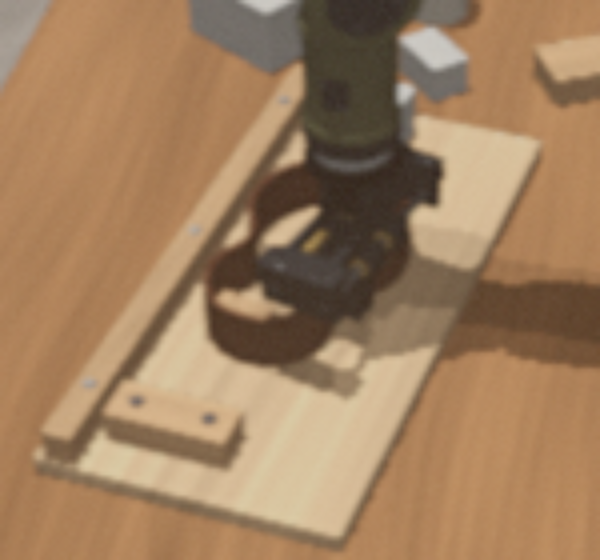

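```bash
python3 -m inch '[{"x":-0.01,"y":0.0015,"z":0,"spin":0,"jaw":0},{"x":-0.02,"y":0.003,"z":0,"spin":0,"jaw":0},{"x":-0.03,"y":0.0045,"z":0,"spin":0,"jaw":0},{"x":-0.04,"y":0.006,"z":0,"spin":0,"jaw":0},{"x":-0.05,"y":0.0075,"z":0,"spin":0,"jaw":0}]' | sed -n 4p
python3 -m inch '[{"x":-0.005,"y":0.001,"z":0,"spin":0,"jaw":0},{"x":-0.01,"y":0.0015,"z":0,"spin":0,"jaw":0},{"x":-0.015,"y":0.002,"z":0,"spin":0,"jaw":0},{"x":-0.02,"y":0.003,"z":0,"spin":0,"jaw":0},{"x":-0.02,"y":0.003,"z":0,"spin":0,"jaw":0}]' | sed -n 4p
python3 -c "
from h import *
st();p=manip.snapshot('side');m=measure(p,B0);print(m['low'],m['up'],m['shyaw'],m['rms'],m['n'])
for l in('lower_bout','upper_bout'):
  for m in manip.mark_of(l,p)[:1]: print(l,toB(B0,atz(p,m['xy'],.068)*1000))"
```

```text
force: [-1.0, 1.1, 0.7]
force: [0.2, 0.1, 0.3]
t 5.4 B [-31.3  28.3] z 90.7 rel -8.8 FB [0.21 0.15] Fz 0.28 w 0.0
[  9.586092   -51.52589963] [27.6705733  50.88968286] -10.014025418397573 4.7994903848947335 252
lower_bout [ -0.47990879 -36.76390076]
upper_bout [28.88512449 46.02775728]
```

```bash
python3 -m inch '[{"x":-0.006,"y":0.001,"z":0,"spin":0,"jaw":0},{"x":-0.012,"y":0.002,"z":0,"spin":0,"jaw":0},{"x":-0.018,"y":0.003,"z":0,"spin":0,"jaw":0},{"x":-0.024,"y":0.004,"z":0,"spin":0,"jaw":0},{"x":-0.024,"y":0.004,"z":0,"spin":0,"jaw":0}]' | sed -n 4p
python3 -c "
from h import *
st();p=manip.snapshot('side');m=measure(p,B0);print(m['low'],m['up'],m['shyaw'],m['rms'],m['n'])"
```

```text
force: [0.6, 0.5, 0.1]
t 6.02 B [-25.1  28.4] z 90.7 rel -8.8 FB [0.5  0.64] Fz 0.06 w 0.001Traceback (most recent call last):
  File "<string>", line 3, in <module>
    st();p=manip.snapshot('side');m=measure(p,B0);print(m['low'],m['up'],m['shyaw'],m['rms'],m['n'])
                                    ~~~~~~~^^^^^^
  File "h.py", line 36, in measure
    ys=np.arange(-230,140,20);e=np.array([(y,np.percentile(f[abs(f[:,1]-y)<10,0],4),np.percentile(f[abs(f[:,1]-y)<10,0],96)) for y in ys])
                                             ~~~~~~~~~~~~~^^^^^^^^^^^^^^^^^^^^^^^^^
    return _quantile_unchecked(
        a, q, axis, out, overwrite_input, method, keepdims, weights)
    return _ureduce(a,
                    func=_quantile_ureduce_func,
    ...<5 lines>...
                    overwrite_input=overwrite_input,
                    method=method)
    r = func(a, **kwargs)
    result = _quantile(arr,
                       quantiles=q,
    ...<2 lines>...
                       out=out,
                       weights=wgt)
    slices_having_nans = np.isnan(arr[-1, ...])
                                  ~~~^^^^^^^^^
IndexError: index -1 is out of bounds for axis 0 with size 0
```

```bash
python3 -m inch '[{"x":-0.004,"y":0.0005,"z":0,"spin":0,"jaw":0},{"x":-0.008,"y":0.001,"z":0,"spin":0,"jaw":0},{"x":-0.012,"y":0.002,"z":0,"spin":0,"jaw":0},{"x":-0.012,"y":0.002,"z":0,"spin":0,"jaw":0}]' | sed -n 4p
python3 -c "
from h import *
st();p=manip.snapshot('side');m=measure(p,B0);print(m['low'],m['up'],m['shyaw'],m['rms'],m['n'])"
```

```text
force: [-4.5, 1.9, 3.6]
t 6.4 B [-24.1  28.3] z 90.5 rel -8.8 FB [-4.74  1.19] Fz 3.57 w 0.001Traceback (most recent call last):
  File "<string>", line 3, in <module>
    st();p=manip.snapshot('side');m=measure(p,B0);print(m['low'],m['up'],m['shyaw'],m['rms'],m['n'])
                                    ~~~~~~~^^^^^^
  File "h.py", line 36, in measure
    ys=np.arange(-230,140,20);e=np.array([(y,np.percentile(f[abs(f[:,1]-y)<10,0],4),np.percentile(f[abs(f[:,1]-y)<10,0],96)) for y in ys])
                                             ~~~~~~~~~~~~~^^^^^^^^^^^^^^^^^^^^^^^^^
    return _quantile_unchecked(
        a, q, axis, out, overwrite_input, method, keepdims, weights)
    return _ureduce(a,
                    func=_quantile_ureduce_func,
    ...<5 lines>...
                    overwrite_input=overwrite_input,
                    method=method)
    r = func(a, **kwargs)
    result = _quantile(arr,
                       quantiles=q,
    ...<2 lines>...
                       out=out,
                       weights=wgt)
    slices_having_nans = np.isnan(arr[-1, ...])
                                  ~~~^^^^^^^^^
IndexError: index -1 is out of bounds for axis 0 with size 0
```

```bash
python3 - <<'E'
s=open('h.py').read()
a=s.index("    f=X[(z>43)");b=s.index('    s=X[(z>42)')
open('h.py','w').write(s[:a]+s[b:])
E
python3 -m inch '[{"x":0.004,"y":0,"z":0,"spin":0,"jaw":0},{"x":0.004,"y":0,"z":0,"spin":0,"jaw":0}]' | sed -n 4p
python3 -c "
from h import *
st();p=manip.snapshot('side');m=measure(p,B0);print(m['low'],m['up'],m['shyaw'],m['rms'],m['n'])"
```

```text
force: [-4.2, -0.5, 0.9]
t 6.62 B [-24.2  28.3] z 90.5 rel -8.8 FB [-4.03 -1.13] Fz 0.9 w 0.001
[ 14.29137997 -52.67241387] [34.45374166 49.35444128] -11.17865325991452 5.038240176335755 229
```

```bash
python3 -m inch '[{"x":0.02,"y":0,"z":0,"spin":0,"jaw":0},{"x":0.03,"y":-0.01,"z":0,"spin":0,"jaw":0},{"x":0.04,"y":-0.056,"z":0,"spin":0,"jaw":0},{"x":0.03,"y":-0.056,"z":0,"spin":0,"jaw":0},{"x":0.02,"y":-0.054,"z":0,"spin":0,"jaw":0}]' | sed -n 4p
python3 -m inch '[{"x":-0.005,"y":0.001,"z":0,"spin":0,"jaw":0},{"x":-0.01,"y":0.0015,"z":0,"spin":0,"jaw":0},{"x":-0.015,"y":0.002,"z":0,"spin":0,"jaw":0},{"x":-0.015,"y":0.002,"z":0,"spin":0,"jaw":0}]' | sed -n 4p
python3 -c "
from h import *
st();p=manip.snapshot('side');m=measure(p,B0);print(m['low'],m['up'],m['shyaw'],m['rms'],m['n'])"
```

```text
force: [-1.1, 0.5, 0.3]
force: [0.2, 0.2, 0.1]
t 7.47 B [-26.2  16.1] z 90.7 rel -8.8 FB [0.2  0.25] Fz 0.1 w 0.0
[ 18.94797716 -58.0180584 ] [35.19336613 44.70529501] -8.986727450554717 4.595187261420872 261
```

```bash
python3 -m inch '[{"x":-0.004,"y":0.0005,"z":0,"spin":0,"jaw":0},{"x":-0.008,"y":0.001,"z":0,"spin":0,"jaw":0},{"x":-0.008,"y":0.001,"z":0,"spin":0,"jaw":0}]' | sed -n 4p
python3 -m inch '[{"x":-0.003,"y":0.0005,"z":0,"spin":0,"jaw":0},{"x":-0.003,"y":0.0005,"z":0,"spin":0,"jaw":0}]' | sed -n 4p
python3 -c "
from h import *
st();p=manip.snapshot('side');m=measure(p,B0);print(m['low'],m['up'],m['shyaw'],m['rms'],m['n'])"
```

```text
force: [-0.8, 0.7, 0.2]
force: [-1.2, 1.1, 0.2]
t 7.98 B [-24.2  15.9] z 90.6 rel -8.8 FB [-1.41  0.92] Fz 0.23 w 0.0
[ 20.06818159 -58.85480414] [34.50098681 44.1388565 ] -7.977081146688929 4.647232298474865 252
```

```bash
python3 -m inch '[{"x":0.12,"y":-0.018,"z":0,"spin":0,"jaw":0},{"x":0.237,"y":-0.037,"z":0,"spin":0,"jaw":0},{"x":0.22,"y":-0.16,"z":0,"spin":0.2,"jaw":0},{"x":0.2,"y":-0.3,"z":0,"spin":0.4,"jaw":0},{"x":0.18,"y":-0.42,"z":0,"spin":0.6,"jaw":0}]' | sed -n 2,4p
python3 -c "
from h import *
st();go(-85,-120,91,-30);go(-28,-146,91,-30)
p=manip.snapshot('side');m=measure(p,B0);print(m['low'],m['up'],m['shyaw'],m['rms'],m['n'])"
```

```text
eef_pos: [0.496, -0.0949, 0.0909]
orientation: [0.98, 2.984, -0.001]
force: [1.0, -1.1, -0.1]
t 8.5 B [-84.5 -82.1] z 90.9 rel -27.0 FB [ 1.14 -0.93] Fz -0.14 w 0.0
xyz [-0.067 -0.136 -0.   ] spin 0.099
xyz [-0.318 -0.125 -0.   ] spin 0.099
[ 18.59260385 -57.52434121] [36.38364125 44.94262414] -9.849901279999598 4.851456790814242 414
```

```bash
python3 -m inch '[{"x":-0.067,"y":-0.136,"z":0,"spin":0.1,"jaw":0},{"x":-0.12,"y":-0.135,"z":0,"spin":0.1,"jaw":0},{"x":-0.2,"y":-0.13,"z":0,"spin":0.1,"jaw":0},{"x":-0.28,"y":-0.127,"z":0,"spin":0.1,"jaw":0},{"x":-0.318,"y":-0.125,"z":0,"spin":0.1,"jaw":0}]' | sed -n 4p
python3 -c "
from h import *
st();go(-21,-133,91,-30)
for n in('top','side'):
  p=manip.snapshot(n);m=measure(p,B0);print(m['low'],m['up'],m['shyaw'],m['rms'],m['n'],m.get('keeper'))
  if n=='top':cv2.imwrite('pics/c.png',cv2.resize(p['image'][120:270,190:400],None,fx=3.5,fy=3.5))"
```

```text
force: [0.1, -0.6, 0.1]
t 9.02 B [ -24.5 -145.9] z 91.2 rel -29.9 FB [ 0.16 -0.53] Fz 0.1 w 0.001
xyz [0.013 0.052 0.001] spin 0.004
[ 21.25964386 -56.92560467] [36.9528041  45.88356186] -8.67884138726425 3.969407229045244 477 None
[ 20.3579376  -57.90169399] [36.80046022 44.79028938] -9.096699012342578 4.413154599898891 427 None
```

View pics/c.png

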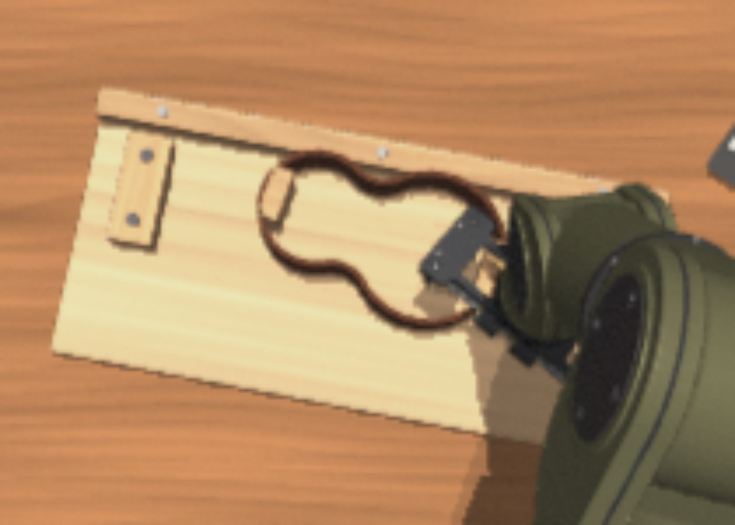

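```bash
for i in 1 2; do python3 -m inch '[{"x":0.007,"y":0.012,"z":0,"spin":0,"jaw":0},{"x":0.014,"y":0.024,"z":0,"spin":0,"jaw":0},{"x":0.021,"y":0.036,"z":0,"spin":0,"jaw":0},{"x":0.028,"y":0.048,"z":0,"spin":0,"jaw":0},{"x":0.035,"y":0.06,"z":0,"spin":0,"jaw":0}]' | sed -n 4p; done
python3 -c "
from h import *
st()
for n in('top','side'):
  p=manip.snapshot(n);m=measure(p,B0);print(m['low'],m['up'],m['shyaw'],m['rms'],m['n'],m.get('keeper'))"
```

```text
force: [-0.6, 0.6, 0.1]
force: [-1.3, -0.5, -0.2]
t 10.05 B [ -28.  -109.9] z 90.7 rel -29.8 FB [-1.17 -0.74] Fz -0.21 w 0.0
[ 20.85779959 -43.76622842] [36.7244582  59.01630485] -8.775544921377653 3.6410509417425136 373 None
[ 20.1157429  -40.95467183] [36.34244887 61.7716345 ] -8.976306827032145 4.171965144397 407 None
```

```bash
for i in 1 2 3; do python3 -m inch '[{"x":0.0065,"y":0.012,"z":0,"spin":0,"jaw":0},{"x":0.013,"y":0.024,"z":0,"spin":0,"jaw":0},{"x":0.0195,"y":0.036,"z":0,"spin":0,"jaw":0},{"x":0.026,"y":0.048,"z":0,"spin":0,"jaw":0},{"x":0.0325,"y":0.06,"z":0,"spin":0,"jaw":0}]' | sed -n 4p; done
python3 -c "
from h import *
st()
for n in('top','side'):
  p=manip.snapshot(n);m=measure(p,B0);print(m['low'],m['up'],m['shyaw'],m['rms'],m['n'],m['stop_y'])"
```

```text
force: [-0.3, -1.0, 1.1]
force: [-2.8, -1.9, 1.0]
force: [-4.6, -1.9, 3.0]
t 11.5 B [-27.5 -59.1] z 90.6 rel -29.9 FB [-4.24 -2.61] Fz 3.0 w 0.0
[20.91907027  6.92456299] [ 36.84305166 109.69823091] -8.807500689785128 3.740757252295633 371 [185.95769591 223.82762034]
[20.40915549  9.76068228] [ 36.59001138 112.49422063] -8.95073476730648 4.163147165337348 420 [155.88623987 225.56545768]
```

```bash
python3 -m inch '[{"x":0.008,"y":0.011,"z":0,"spin":0,"jaw":0},{"x":0.016,"y":0.022,"z":0,"spin":0,"jaw":0},{"x":0.024,"y":0.034,"z":0,"spin":0,"jaw":0},{"x":0.032,"y":0.046,"z":0,"spin":0,"jaw":0},{"x":0.039,"y":0.057,"z":0,"spin":0,"jaw":0}]' | sed -n 4p
python3 -c "
from h import *
st()
for n in('top','side'):
  p=manip.snapshot(n);m=measure(p,B0);print(m['low'],m['up'],m['shyaw'],m['rms'],m['n'],m['stop_y'])"
```

```text
force: [-1.0, -0.4, -0.2]
t 12.12 B [-27.6 -40.8] z 90.8 rel -29.8 FB [-0.88 -0.6 ] Fz -0.22 w 0.0
[20.17084156 25.81866927] [ 36.80953296 128.47905087] -9.206165879761464 3.6724473881271376 367 [161.26151022 224.02973895]
[19.49441895 28.08224661] [ 36.34104556 130.7087109 ] -9.322235720423302 4.184701124307852 427 [164.93661769 225.06219607]
```

```bash
python3 -m inch '[{"x":0.002,"y":0.0035,"z":0,"spin":0,"jaw":0},{"x":0.004,"y":0.007,"z":0,"spin":0,"jaw":0},{"x":0.006,"y":0.0105,"z":0,"spin":0,"jaw":0},{"x":0.006,"y":0.0105,"z":0,"spin":0,"jaw":0}]' | sed -n 4p
python3 -m inch '[{"x":0.001,"y":0.0035,"z":0,"spin":0,"jaw":0},{"x":0.001,"y":0.0035,"z":0,"spin":0,"jaw":0}]' | sed -n 4p
python3 -c "
from h import *
st()"
```

```text
force: [-0.9, -1.2, 0.9]
force: [-1.7, -4.1, 1.7]
t 12.82 B [-28.1 -39. ] z 90.7 rel -29.9 FB [-0.98 -4.31] Fz 1.74 w 0.0
```

```bash
python3 -c "
from h import *
for n in('top','side'):
  p=manip.snapshot(n);m=measure(p,B0);print(m['low'],m['up'],m['shyaw'],m['rms'],m['n'],m['stop_y'])
  if n=='top':cv2.imwrite('pics/d.png',cv2.resize(p['image'][130:230,200:350],None,fx=5,fy=5))
st()"
```

```text
[19.76680355 27.18349112] [ 36.75684913 129.78630956] -9.402314939883487 3.7020882858628963 363 [164.24688661 224.0842843 ]
[19.13229625 27.87513296] [ 36.29200788 130.44971216] -9.497073392788035 4.260514087893714 431 [162.28118047 224.97607379]
t 13.02 B [-28.1 -39. ] z 90.7 rel -29.9 FB [-1.17 -4.95] Fz 1.58 w 0.0
```

View pics/d.png

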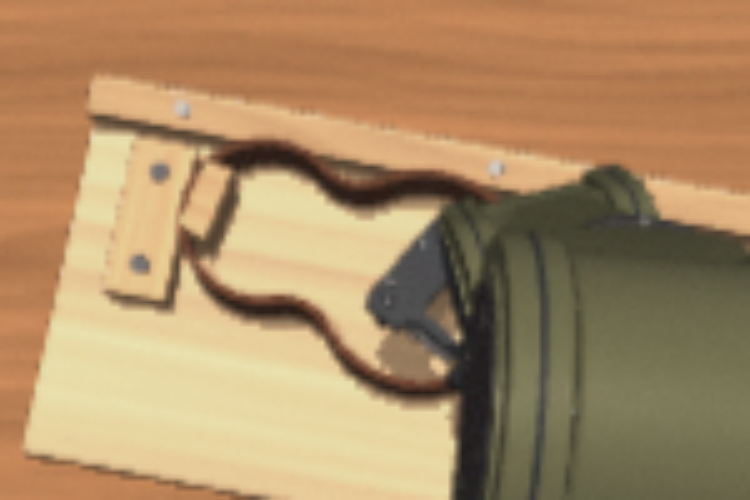

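```bash
python3 -m inch '[{"x":-0.004,"y":0.001,"z":0,"spin":0,"jaw":0},{"x":-0.008,"y":0.002,"z":0,"spin":0,"jaw":0},{"x":-0.012,"y":0.0025,"z":0,"spin":0,"jaw":0},{"x":-0.012,"y":0.0025,"z":0,"spin":0,"jaw":0}]' | sed -n 4p
python3 -c "
from h import *
st()
for n in('top','side'):
  p=manip.snapshot(n);m=measure(p,B0);print(m['low'],m['up'],m['shyaw'],m['rms'],m['n'],m['stop_y'])"
```

```text
force: [-4.0, -3.1, 2.1]
t 13.35 B [-26.2 -39.6] z 90.6 rel -29.9 FB [-3.47 -3.74] Fz 2.06 w 0.0
[20.78326435 26.92764769] [ 36.8665025  129.67651362] -8.896296188829025 3.745336085636895 360 [163.26264519 223.95772227]
[20.27485737 28.14125678] [ 35.93500803 130.95545658] -8.660445527040821 4.326724975810859 435 [163.76115041 225.71717552]
```

```bash
python3 -m inch '[{"x":0,"y":-0.01,"z":0,"spin":0,"jaw":0},{"x":0,"y":-0.04,"z":0,"spin":0,"jaw":0},{"x":0.02,"y":-0.15,"z":0,"spin":0,"jaw":0},{"x":0.04,"y":-0.28,"z":0,"spin":0,"jaw":0}]' | sed -n 4p
python3 -c "
from h import *
print(manip.get_state()['q']);st();go(-95,-200,91,-90)
for n in('top','side'):
  p=manip.snapshot(n);m=measure(p,B0);print(m['low'],m['up'],m['shyaw'],m['rms'],m['n'],m['stop_y'],m.get('keeper'))"
```

```text
force: [0.3, -1.2, -1.1]
[ 0.18539099  0.91495113 -0.1078008   2.00964382  0.36543348  0.22967262
  0.65474958]
t 13.88 B [-66.9 -91.8] z 90.9 rel -29.6 FB [ 0.51 -1.17] Fz -1.08 w 0.001
xyz [-0.116 -0.432 -0.003] spin 2.014
[20.54482104 28.93152198] [ 37.12070293 131.60206371] -9.171113000046526 3.9698915376606747 439 [164.59410524 223.74674282] None
[20.27239204 29.95916272] [ 36.90085927 132.62120087] -9.200459711728826 4.67103515671093 517 [163.40734363 225.5386538 ] (((28.046295166015625, -208.0137176513672), (53.973445892333984, 90.42514038085938), 73.264404296875), 179)
```

```bash
python3 -m inch '[{"x":-0.03,"y":-0.12,"z":0,"spin":0.2,"jaw":0.1},{"x":-0.06,"y":-0.23,"z":0,"spin":0.4,"jaw":0.2},{"x":-0.09,"y":-0.34,"z":0,"spin":0.6,"jaw":0.35},{"x":-0.116,"y":-0.43,"z":0,"spin":0.8,"jaw":0.35},{"x":-0.116,"y":-0.432,"z":0,"spin":1.0,"jaw":0.35}]' | sed -n 4p
python3 -m inch '[{"x":0,"y":0,"z":0,"spin":0.2,"jaw":0.35},{"x":0,"y":0,"z":0,"spin":0.4,"jaw":0.35},{"x":0,"y":0,"z":0,"spin":0.6,"jaw":0.35},{"x":0,"y":0,"z":0,"spin":0.8,"jaw":0.35},{"x":0,"y":0,"z":0,"spin":1.0,"jaw":0.35}]' | sed -n 4p
python3 -c "
from h import *
st();go(-95,-258,91,-90);go(28,-258,91,-90)
for n in('top','side'):
  p=manip.snapshot(n);m=measure(p,B0);print(m['low'],m['up'],m['shyaw'],m['rms'],m['n'],m['stop_y'],m.get('keeper'))"
```

```text
force: [0.0, -0.4, -0.2]
force: [-0.3, 0.1, 0.3]
t 14.92 B [ -95.1 -201. ] z 90.7 rel -90.0 FB [-0.32  0.01] Fz 0.27 w 0.031
xyz [-0.228  0.    -0.002] spin 0.0
xyz [-0.228  0.492 -0.   ] spin 0.0
[21.14330795 30.18304236] [ 37.20103982 132.93589754] -8.88207342152981 4.080540312523137 515 [163.55409436 223.85623304] (((38.920997619628906, -212.84197998046875), (51.45765686035156, 57.601959228515625), 88.42876434326172), 290)
[21.25116022 30.73129091] [ 36.77208351 133.5666007 ] -8.582865573657088 4.262891347412821 496 [163.91084219 225.93557636] (((26.5987548828125, -211.12368774414062), (52.551944732666016, 81.68119049072266), 81.17571258544922), 159)
```

```bash
python3 -m inch '[{"x":-0.12,"y":0,"z":0,"spin":0,"jaw":0.35},{"x":-0.228,"y":0,"z":0,"spin":0,"jaw":0.35},{"x":-0.228,"y":0.12,"z":0,"spin":0,"jaw":0.35},{"x":-0.228,"y":0.24,"z":0,"spin":0,"jaw":0.35},{"x":-0.228,"y":0.36,"z":0,"spin":0,"jaw":0.35}]' | sed -n 4p
python3 -m inch '[{"x":0,"y":0.1,"z":0,"spin":0,"jaw":0.35},{"x":0,"y":0.132,"z":0,"spin":0,"jaw":0.35},{"x":0,"y":0.132,"z":0,"spin":0,"jaw":0.35}]' | sed -n 4p
python3 -c "
from h import *
st()
for n in('top','side'):
  p=manip.snapshot(n);m=measure(p,B0);print(m['low'],m['up'],m['shyaw'],m['rms'],m['n'],m['stop_y'],m.get('keeper'))
  if n=='top':cv2.imwrite('pics/e.png',cv2.resize(p['image'][120:270,190:440],None,fx=3,fy=3))"
```

```text
force: [0.1, 0.2, -0.4]
force: [0.5, -0.5, 0.4]
t 15.78 B [  29.3 -258.1] z 90.8 rel -89.6 FB [ 0.56 -0.41] Fz 0.43 w 0.031
[21.12431155 30.28134061] [ 37.24897068 133.02371438] -8.919394476556315 4.060755883910947 516 [163.74297051 224.14922984] (((29.41246795654297, -212.6903533935547), (49.995750427246094, 80.38204956054688), 83.46189880371094), 389)
[21.18549881 30.57122896] [ 36.59644924 133.42307681] -8.521597964895857 4.215030796996853 471 [161.10900546 224.9984945 ] (((28.4595947265625, -215.44595336914062), (58.89778137207031, 85.96559143066406), 85.6318359375), 197)
```

View pics/e.png

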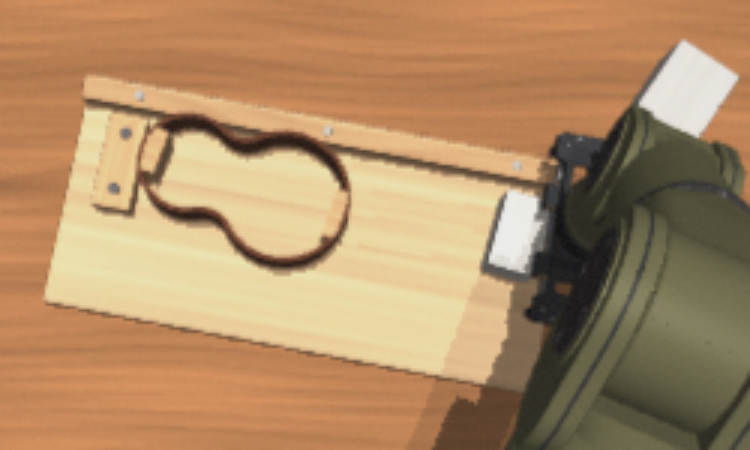

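```bash
for i in 1 2 3; do python3 -m inch '[{"x":0.016,"y":0,"z":0,"spin":0,"jaw":0.35},{"x":0.032,"y":0,"z":0,"spin":0,"jaw":0.35},{"x":0.048,"y":0,"z":0,"spin":0,"jaw":0.35},{"x":0.064,"y":0,"z":0,"spin":0,"jaw":0.35},{"x":0.08,"y":0,"z":0,"spin":0,"jaw":0.35}]' | sed -n 4p;done
python3 -c "
from h import *
st()
for n in('top',):
  p=manip.snapshot(n);m=measure(p,B0);print(m['low'],m['up'],m['shyaw'],m['rms'],m['n'],m['stop_y'],m.get('keeper'))"
```

```text
force: [1.3, -2.7, 1.1]
force: [-0.9, -2.0, 1.6]
force: [0.1, -2.5, 0.8]
t 17.23 B [  26.  -198.8] z 90.7 rel -89.8 FB [ 0.52 -2.4 ] Fz 0.84 w 0.031
[21.27957291 30.21738595] [ 37.23364239 132.98638744] -8.824275022415403 4.117246335201886 516 [161.74055401 224.01416158] (((26.777389526367188, -156.21768188476562), (38.521820068359375, 78.27227783203125), 89.46104431152344), 290)
```

```bash
for i in 1 2 3 4; do python3 -m inch '[{"x":0.016,"y":0.0005,"z":0,"spin":0,"jaw":0.35},{"x":0.032,"y":0.001,"z":0,"spin":0,"jaw":0.35},{"x":0.048,"y":0.0015,"z":0,"spin":0,"jaw":0.35},{"x":0.064,"y":0.002,"z":0,"spin":0,"jaw":0.35},{"x":0.08,"y":0.003,"z":0,"spin":0,"jaw":0.35}]' | sed -n 4p;done
python3 -c "
from h import *
st()
for n in('top','side'):
  p=manip.snapshot(n);m=measure(p,B0);print(m['low'],m['up'],m['shyaw'],m['rms'],m['n'],m['stop_y'],m.get('keeper'))
  W=world(p)*1000;X=toB(B0,W);k=X[(W[...,2]>63)&(W[...,2]<73)&(X[...,0]>-8)&(X[...,0]<10)&(X[...,1]>-110)&(X[...,1]<-40)];print(np.percentile(k[:,1],[2,50,98]),len(k))"
```

```text
force: [-0.7, -2.0, -0.5]
force: [-0.9, -1.3, -1.1]
force: [-1.3, -1.7, -0.9]
force: [-1.4, -1.7, -0.9]
t 19.0 B [  28.8 -118.8] z 90.7 rel -89.8 FB [-1.07 -1.92] Fz -0.91 w 0.031
[21.34363385 30.2445211 ] [ 37.11611408 133.04154863] -8.723049199921379 4.12000196901016 512 [163.33064181 224.06560375] NoneTraceback (most recent call last):
  File "<string>", line 6, in <module>
    W=world(p)*1000;X=toB(B0,W);k=X[(W[...,2]>63)&(W[...,2]<73)&(X[...,0]>-8)&(X[...,0]<10)&(X[...,1]>-110)&(X[...,1]<-40)];print(np.percentile(k[:,1],[2,50,98]),len(k))
                                                                                                                                  ~~~~~~~~~~~~~^^^^^^^^^^^^^^^^^^
    return _quantile_unchecked(
        a, q, axis, out, overwrite_input, method, keepdims, weights)
    return _ureduce(a,
                    func=_quantile_ureduce_func,
    ...<5 lines>...
                    overwrite_input=overwrite_input,
                    method=method)
    r = func(a, **kwargs)
    result = _quantile(arr,
                       quantiles=q,
    ...<2 lines>...
                       out=out,
                       weights=wgt)
    slices_having_nans = np.isnan(arr[-1, ...])
                                  ~~~^^^^^^^^^
IndexError: index -1 is out of bounds for axis 0 with size 0
```

```bash
python3 -m inch '[{"x":0.012,"y":0,"z":0,"spin":0,"jaw":0.35},{"x":0.024,"y":0,"z":0,"spin":0,"jaw":0.35},{"x":0.036,"y":0,"z":0,"spin":0,"jaw":0.35},{"x":0.048,"y":0,"z":0,"spin":0,"jaw":0.35},{"x":0.056,"y":0,"z":0,"spin":0,"jaw":0.35}]' | sed -n 4p
python3 -m inch '[{"x":0.004,"y":0,"z":0,"spin":0,"jaw":0.35},{"x":0.008,"y":0,"z":0,"spin":0,"jaw":0.35},{"x":0.012,"y":0,"z":0,"spin":0,"jaw":0.35},{"x":0.012,"y":0,"z":0,"spin":0,"jaw":0.35}]' | sed -n 4p
python3 -c "
from h import *
st()
for n in('top','side'):
  p=manip.snapshot(n);m=measure(p,B0);print(m['low'],m['up'],m['shyaw'],m.get('keeper'))
  cv2.imwrite('pics/f%s.png'%n,cv2.resize(p['image'][120:270,190:390] if n=='top' else p['image'][140:290,180:330],None,fx=4,fy=4)) "
```

```text
force: [-0.4, -3.2, 0.0]
force: [-0.2, -2.6, 1.8]
t 19.85 B [  28.8 -102.1] z 90.8 rel -89.8 FB [ 0.23 -2.59] Fz 1.84 w 0.031
[21.15540601 28.04867583] [ 36.94307225 130.84337217] -8.731513496682883 None
[20.9709217 29.1590968] [ 36.53249717 131.98826275] -8.605516038533095 (((29.754161834716797, -67.71397399902344), (57.21494674682617, 81.451416015625), 89.24921417236328), 235)
```

View pics/ftop.png

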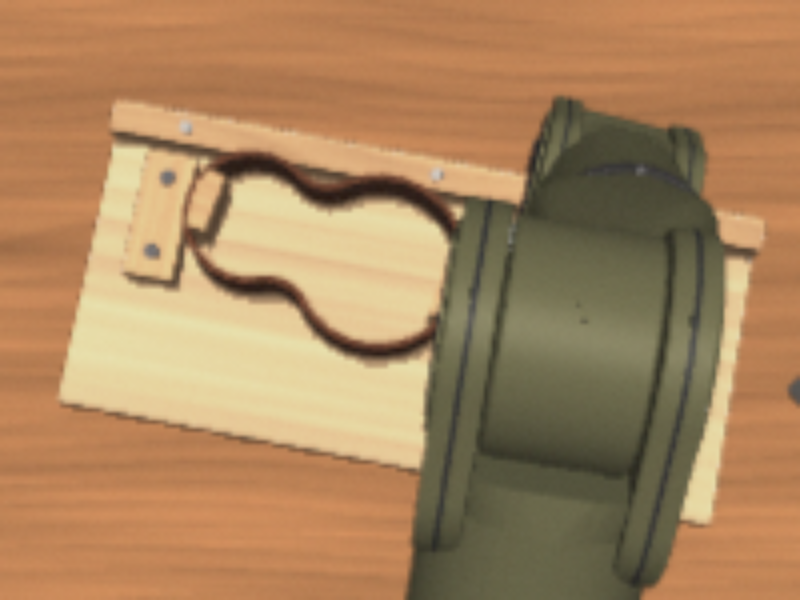

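```bash
python3 -m inch '[{"x":0.004,"y":0,"z":0,"spin":0,"jaw":0.35},{"x":0.008,"y":0,"z":0,"spin":0,"jaw":0.35},{"x":0.008,"y":0,"z":0,"spin":0,"jaw":0.35}]' | sed -n 4p
python3 -c "
from h import *
st()"
python3 -m inch '[{"x":0.004,"y":0,"z":0,"spin":0,"jaw":0.35},{"x":0.008,"y":0,"z":0,"spin":0,"jaw":0.35},{"x":0.008,"y":0,"z":0,"spin":0,"jaw":0.35}]' | sed -n 4p
python3 -c "
from h import *
st()"
```

```text
force: [0.6, -1.8, 2.1]
t 20.3 B [  28.8 -100.1] z 90.7 rel -89.8 FB [ 0.85 -1.7 ] Fz 2.12 w 0.031
force: [0.0, -4.6, 1.3]
t 20.55 B [ 28.7 -99.1] z 90.8 rel -89.9 FB [ 0.75 -4.56] Fz 1.27 w 0.031
```

```bash
python3 -m inch '[{"x":0.004,"y":0,"z":0,"spin":0,"jaw":0.35},{"x":0.004,"y":0,"z":0,"spin":0,"jaw":0.35}]' | sed -n 4p
python3 -c "
from h import *
st()
for n in('top','side'):
  p=manip.snapshot(n);m=measure(p,B0);print(m['low'],m['up'],m['shyaw'],m.get('keeper'))"
```

```text
force: [-0.1, -6.2, 1.3]
t 20.72 B [ 28.7 -99. ] z 90.8 rel -89.9 FB [ 0.89 -6.11] Fz 1.3 w 0.031
[21.02486835 26.78021604] [ 36.72085989 129.58895035] -8.680419279333815 None
[20.11027247 27.59648406] [ 36.68933629 130.26651203] -9.172888694274597 (((19.42821502685547, -58.0546875), (62.248252868652344, 100.68392181396484), 77.82585144042969), 226)
```

```bash
python3 -m inch '[{"x":-0.01,"y":0,"z":0,"spin":0,"jaw":0.35},{"x":-0.05,"y":0,"z":0,"spin":0,"jaw":0.35},{"x":-0.2,"y":0,"z":0,"spin":0,"jaw":0.35},{"x":-0.35,"y":0,"z":-0.05,"spin":0,"jaw":0.35},{"x":-0.5,"y":0,"z":-0.15,"spin":0,"jaw":0.35}]' | sed -n 4p
python3 -m inch '[{"x":0,"y":0,"z":-0.15,"spin":0,"jaw":0.35},{"x":0,"y":0,"z":-0.3,"spin":0,"jaw":0.35},{"x":0,"y":-0.15,"z":-0.4,"spin":0,"jaw":0.35},{"x":0,"y":-0.3,"z":-0.4,"spin":0,"jaw":0.35},{"x":0,"y":-0.4,"z":-0.4,"spin":0,"jaw":0.35}]' | sed -n 4p
python3 -c "
from h import *
st()
for n in('top','side'):
  p=manip.snapshot(n);m=measure(p,B0);print(m['low'],m['up'],m['shyaw'],m['rms'],m.get('keeper'))
  cv2.imwrite('pics/g%s.png'%n,cv2.resize(p['image'][130:240,200:350] if n=='top' else p['image'][140:290,180:330],None,fx=5 if n=='top' else 4,fy=5 if n=='top' else 4))"
```

```text
force: [0.6, -1.1, 0.1]
force: [-0.6, 0.2, -0.5]
t 21.75 B [ -73.7 -219.5] z 228.0 rel -89.8 FB [-0.67  0.08] Fz -0.48 w 0.031
[21.20686746 27.45234261] [ 36.71285775 130.28990513] -8.574545584791165 3.5881628131479784 (((31.072795867919922, -62.119354248046875), (80.8281478881836, 49.11986541748047), 0.4741932451725006), 404)
[20.52137204 28.51374378] [ 36.23225448 131.32020356] -8.68871813917135 3.735904399858832 (((28.851612091064453, -60.85759735107422), (54.951332092285156, 84.80929565429688), 88.18208312988281), 220)
```

View pics/gtop.png

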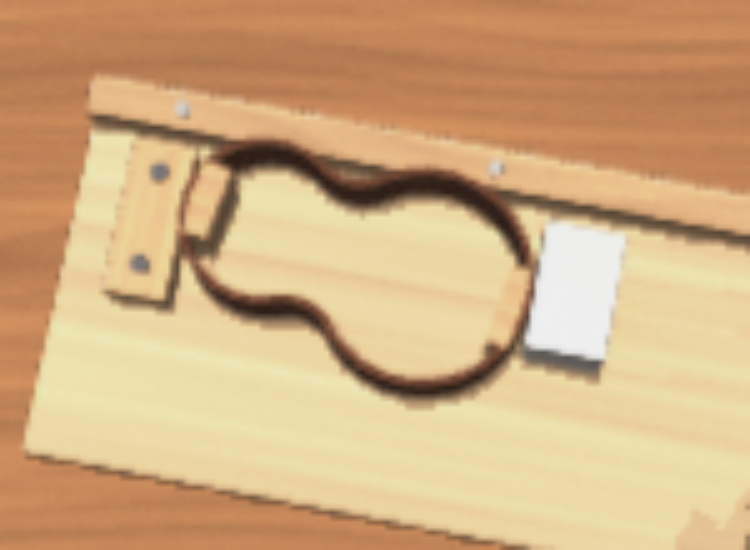

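View pics/gside.png

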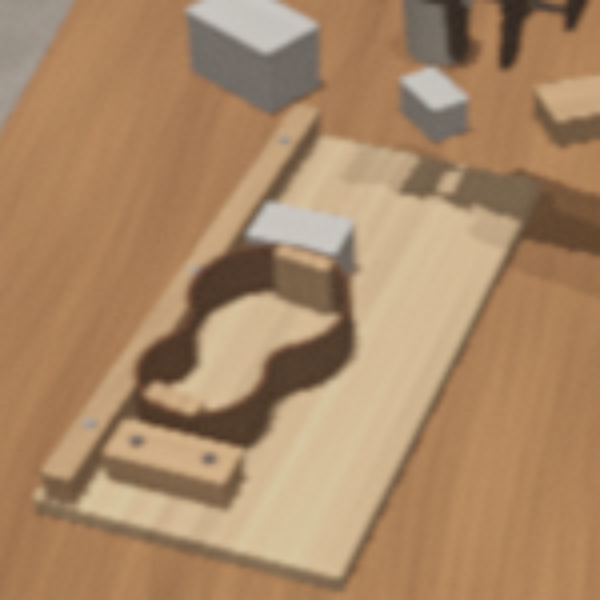

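The top view shows both bouts against the fence, the narrow end on the stop at crop (183,205) and the keeper against the wide end at crop (530,290). The gap between the stop and keeper faces measures 223 mm, and the rim needs 222.8 mm. The robot is clear of everything, so I'm handing in.

```bash
python3 -c "
from workcell import manip
print(manip.close_job())"
```

```text
the job is handed in; nothing more can be done
None
```

I slid the rim home against the fence and the left-hand stop, then pushed the keeper up to its wide end. Contact forces read at the end of each move stayed under about 7 N, and the job was handed in at about 22 s; no verdict came back.

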